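# Hold the dish reader's spring slide at the loading mark

## Task

I want to load a dish into the white dish reader: slide its clear guard hood fully open along its track, then pull the spring-return dish slide out by its black handle until the handle is level with the pointer of the metal index clip beside it, and keep it there. Finish while still holding the slide at the mark with the guard open (let go and the spring takes it back), and leave the glassware and bottles standing around it alone.

Things in the scene. Friction and masses are not known exactly. Their poses are not given: they have to be found in the camera images.
- reader: the dish reader, fixed to the worktop: grey base plate 290 x 320 x 16 mm with a white housing (120 x 320 mm, top at 95 mm) on its rear part. Origin on the worktop, x axis from its front (robot side) to its rear, y axis to the left seen from the robot, z up. Housing front face at x = +20 mm, base plate front edge at x = -150 mm. Turned up to 0.25 rad about vertical. Its axes give the directions of both motions.
- guard (a joint): position of the guard along its track in m: 0 shut, 0.13 fully open at its end stop; grows towards the reader's +y. Stays where it is left (about 2 N of friction). The guard is a clear plastic hood 94 x 110 mm, top at 103 mm, with a front, a top and a +y side panel, and shut it covers the slide's handle completely. It may start up to 20 mm ajar, still covering it.
- guard_grip (a point): grip point of the guard's black bridge handle, on top of the hood: a bar along the reader's x, 56 mm long, 14 mm thick (in y) and 16 mm high, on two feet at its ends, top of the bar 42 mm above the hood. This point is the middle of the bar in x and y, 12 mm below its top, 133 mm above the worktop. Moves with the guard, axes as the reader's.
- slide (a joint): how far the dish slide is pulled out, in m: 0 home, 0.085 at its end stop (beyond the mark); grows towards the reader's -x (out towards the robot). A spring pulls it home: about 5 N at 0, 10 N at 0.045, 13 N at 0.07. The mark lies 0.042 to 0.07 out.
- slide_grip (a point): grip point of the dish slide's black bridge handle: a bar along the reader's y, 56 mm long, 14 mm thick (in x) and 16 mm high, on two feet, top of the bar 92 mm above the worktop, 52 mm above the aluminium slide plate (60 mm wide). This point is the middle of the bar in x and y, 12 mm below its top, 80 mm above the worktop. At home it is 60 mm in front of the housing's front face. Moves with the slide, axes as the reader's. A short fin at its -y side marks its centre line.
- mark (a point): tip of the small dark pointer of the steel index clip (14 x 22 x 12 mm) that sits on the short rail on the base plate, on the -y side of the slide, 40 mm above the worktop; axes as the reader's. The slide is at the mark when its handle's centre line (slide_grip) has the same x as this tip along the reader's x axis. The clip is fixed.
- beaker: bystander: open glass beaker, 64 mm across, 85 mm high, loose; origin under its centre
- jar: bystander: small amber jar with white cap, 48 mm across, 75 mm high, loose; origin under its centre
- reagent: bystander: white plastic bottle with black cap, 60 mm across, 140 mm high, loose; origin under its centre
- dish: bystander: shallow glass dish, 60 mm across, 14 mm high, loose; origin under its centre

How it is judged:
By the outcome, as a careful person would: the job done as asked, in the order asked, and still so for the second after the job is handed in, while the arm keeps its last pose, push and grip.
It also fails if it takes over 43 s, if anything falls off the work surface, if the arm or the gripper's body presses on something with over 40 N, if the wrist force passes 120 N, or if a joint passes its speed limit or range.

## Robot

A 6-joint arm with a two-finger parallel gripper is mounted at the origin on the work surface. World frame = base frame: x ahead of the robot, y to its left, z up, the work surface at z = 0. Lengths are in m, angles in degrees, forces in N, time in s.
With the tool pointing down it reaches from about 0.35 to 0.875 m from the base axis. Payload 4.2 kg.
Tool frame: the origin (TCP) lies on the centre line of the jaws, within the pads' length; the fingertips stand 11 mm ahead of it and the grasp point (between the pads) lies 8 mm behind it; y points along the fingers, z is the direction in which the jaws open and shut, and the axes are right-handed (so a half turn about y gives the same grasp; the last joint's range is limited). The gripper opens to 87 mm and grips with 3 to 60 N. Pads are 19 mm wide; open, the fingers measure 117 mm over their backs; the gripper's body (75 mm by 190 mm) begins 51 mm behind the grasp point.
Start: joints at [-55.886, 22.042, 0.453, 0, -68.411, -14.817], TCP at [0.207, -0.59, 0.234] pointing down, gripper open.
Joint ranges: [-179.83, 179.83], [-69.29, 118.12], [-61.27, 80.66], [-181.25, 117.63], [-171.15, -9.14], [-177.46, 177.46]. Speed limits (degrees/s): [159.86, 159.86, 180, 180, 180, 180].

## Interface

Orientations are given as a 3x3 rotation matrix whose columns are the frame's x, y, z axes.
In Python, from station import r, optics gives the robot as it stands. The module is installed in compiled form; this text tells all that it offers.
- The arm moves only by the tool step_arm, never from a script. Its argument "moves" is a list that holds one entry, the list of rows, each a list of 7 numbers: the turn, a rotation vector about the tool's x, y, z in rad, then the shift along the tool's x, y, z in cm, then the opening in per cent of the stroke, from 0 (shut) to 100 (fully open). A call has exactly 5 rows; each row is the pose to reach, as a shift and turn from the pose commanded when the call began, along the tool's axes at that moment; what a row does not reach only later rows make up. A row lasts 1/12 s, in which the tool goes at most 41.7 mm and 7.16 degrees, less where a joint would pass 70% of its speed; a pose out of reach is approached as far as the arm can. A call with a gripper value outside its range is refused whole. The fingers move at their own pace and stop on an object; the grip force is fixed at half the most. Time passes only in rows, so rows that repeat a pose let the fingers close, or fill a call up. It gives the time, the measured TCP pose, the force and the opening at its end, in the units of the state.
- r.sense(): the state, without advancing time (a new reading comes with each control period).
- optics.capture(name): name is "scene" or "top" or "wrist"; returns a dict with "image" (384x512x3 uint8, red, green, blue), "fov_y" (degrees; the focal length in pixels is half the picture's height over the tangent of half this angle, whatever the lens; pixels are square), "cx", "cy" (the principal point, pixels), "cam_to_world" (4x4, takes a point from camera to world coordinates). Camera axes: x right, y down, z forward; pixel columns grow to the right and rows downward; lengths in m; the calibration is good to about 2 mm. The wrist camera is an equidistant fisheye: a pixel r from the principal point sees the ray r / f radians off the axis. A picture is of the moment at which its call begins. There is no depth.
- r.finish_job(): hands the job in, once; it reports no verdict.
The state is a dict: "time_s": time; "joints": joint angles; "joint_velocities": joint speeds; "effort": joint torques, N m; "tcp_pos": TCP position; "ee_rot": TCP orientation; "wrist_force": force on the tool from outside, world axes, zero at the start; "moment": the same for the moment, N m; "gripper_width": opening from 0.0 (shut) to 1.0 (fully open).
Only numpy, scipy, OpenCV 4.12 (cv2) and the standard library are available. Lean on these libraries where they do the work, as an engineer would, in place of code of your own. Each camera call takes 0.05 s, during which the arm holds its last target.

## Working session

There is one attempt and no reset: what is moved stays moved. The work goes in short steps, Python scripts to look and compute and a tool call to move; the robot and the scene stay as the last step left them, time stands still between calls to the robot, and variables do not carry over. Pictures are saved under pics/ and viewed, and the job is handed in when it is done.

Besides the shell and the picture viewer there is one more tool, called as name(argument=value, ...), one argument or row to a line, values as JSON. step_arm: Moves the arm, as the interface text tells. Its arguments: {"type":"object","properties":{"moves":{"type":"array"}},"required":["moves"]}

```bash
mkdir -p pics; python3 - <<'E'
from station import r, optics
import cv2, numpy as np, pickle
d={}
for n in ["scene","top","wrist"]:
    c=optics.capture(n); d[n]=c
    cv2.imwrite(f"pics/{n}0.png",c["image"][:,:,::-1])
    print(n,c["fov_y"],c["cx"],c["cy"],np.round(c["cam_to_world"],3).tolist())
pickle.dump(d,open("c0.pkl","wb"))
s=r.sense();print(s)
E
```

```text
scene 54.16122383896699 249.66413463515684 185.9392903161906 [[0.529, 0.558, -0.64, 1.169], [0.849, -0.357, 0.39, -0.325], [-0.011, -0.749, -0.662, 0.65], [0.0, 0.0, 0.0, 1.0]]
top 44.134386805161796 256.18246632422216 195.16221646321057 [[0.028, -0.993, 0.118, 0.482], [-1.0, -0.028, 0.001, 0.007], [0.003, -0.118, -0.993, 1.244], [0.0, 0.0, 0.0, 1.0]]
wrist 65.70646984690485 256.402352679119 193.47182792895387 [[-0.33, 0.913, 0.24, 0.14], [0.944, 0.319, 0.085, -0.613], [0.001, 0.255, -0.967, 0.384], [0.0, 0.0, 0.0, 1.0]]
{'time_s': 0.15, 'joints': array([-5.58863212e+01,  2.20797341e+01,  3.97253000e-01, -1.84701856e-02,
       -6.84100572e+01, -1.48178753e+01]), 'joint_velocities': array([ 0.05750061, -0.17607786,  0.22759773,  0.06829935,  0.02818027,
        0.0332409 ]), 'effort': array([-8.85021592e-06, -3.91053736e+01,  1.87586743e+01,  4.22233745e+00,
        1.23954605e-02, -1.36429253e-04]), 'tcp_pos': array([ 0.20640583, -0.58947693,  0.23272235]), 'ee_rot': array([[ 9.43864386e-01, -6.57625988e-04, -3.30332541e-01],
       [ 3.30333173e-01,  1.50527727e-03,  9.43863194e-01],
       [-1.23466900e-04, -9.99998651e-01,  1.63801329e-03]]), 'wrist_force': array([ 0.45463963,  0.33945649, -0.0798734 ]), 'moment': array([0.04998734, 0.00426235, 0.00447372]), 'gripper_width': 1.0002763111794049}
```

View pics/scene0.png

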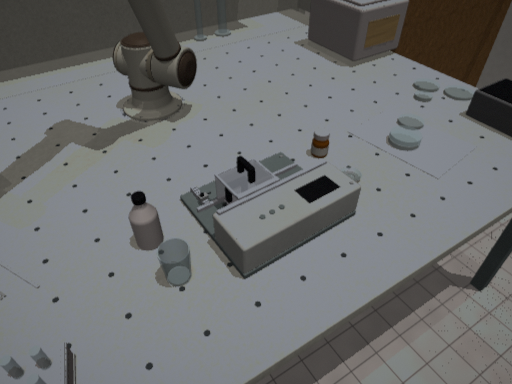

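View pics/top0.png

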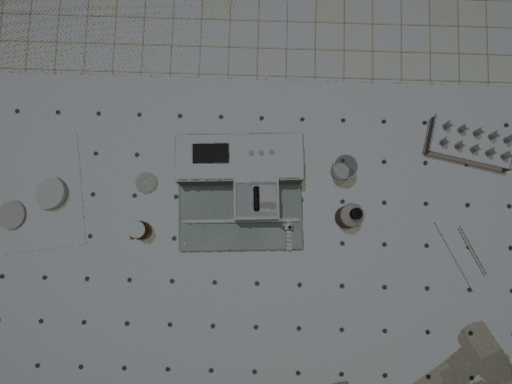

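View pics/wrist0.png

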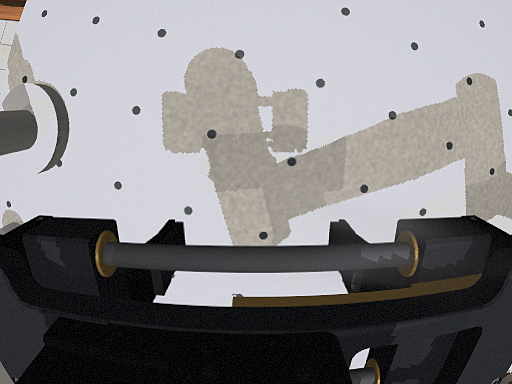

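The top view shows the reader at cols 175-303, rows 133-250, almost square to the world. The guard's black handle is near (256,198), the clip near (289,228), and the bottle and beaker lie to the right (-y). I'll enlarge it.

```bash
python3 - <<'E'
import cv2,pickle
d=pickle.load(open("c0.pkl","rb"))
t=d["top"]["image"][120:260,165:315,::-1]
cv2.imwrite("pics/topz.png",cv2.resize(t,None,fx=5,fy=4.2*5/4.2*0.85,interpolation=cv2.INTER_CUBIC))
t=d["scene"]["image"][120:270,170:370,::-1]
cv2.imwrite("pics/scenez.png",cv2.resize(t,None,fx=4,fy=4,interpolation=cv2.INTER_CUBIC))
E
```

```text
(no output)
```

View pics/topz.png

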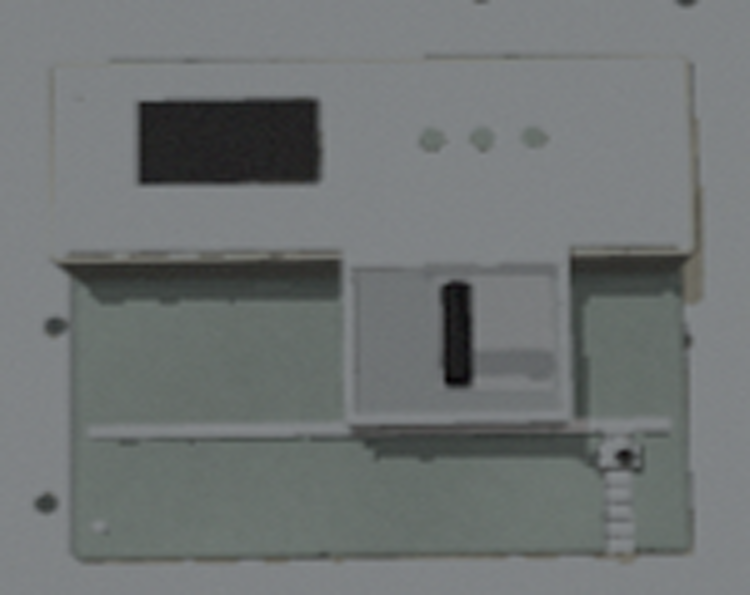

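View pics/scenez.png

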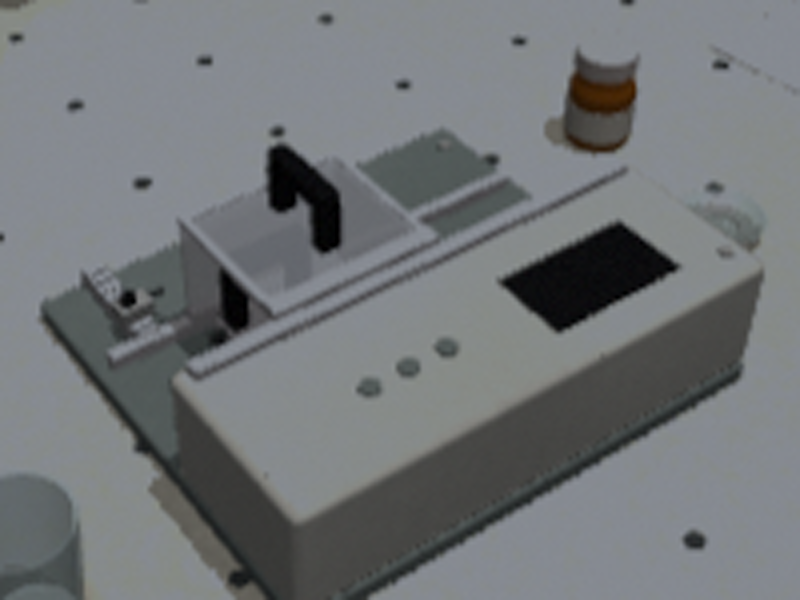

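```bash
cat > h.py <<'E'
import numpy as np, cv2
def ray(c,u,v,fish=False):
    h=384; f=h/2/np.tan(np.radians(c["fov_y"])/2)
    x=(u-c["cx"])/f; y=(v-c["cy"])/f
    if fish:
        th=np.hypot(x,y); k=np.sin(th)/th if th>1e-9 else 1
        d=np.array([x*k,y*k,np.cos(th)])
    else: d=np.array([x,y,1.])
    T=np.array(c["cam_to_world"]); return T[:3,3],T[:3,:3]@(d/np.linalg.norm(d))
def onz(c,u,v,z,fish=False):
    o,d=ray(c,u,v,fish); return o+d*(z-o[2])/d[2]
def proj(c,p,fish=False):
    T=np.array(c["cam_to_world"]); q=T[:3,:3].T@(np.array(p)-T[:3,3]); f=192/np.tan(np.radians(c["fov_y"])/2)
    if fish:
        rho=np.hypot(q[0],q[1]); th=np.arctan2(rho,q[2]); return np.array([c["cx"]+f*th*q[0]/rho,c["cy"]+f*th*q[1]/rho])
    return np.array([c["cx"]+f*q[0]/q[2],c["cy"]+f*q[1]/q[2]])
E
python3 - <<'E'
import pickle
from h import *
d=pickle.load(open("c0.pkl","rb"));t=d["top"]
im=t["image"].astype(int)
# plate: front edge by greenish mask
hsv=cv2.cvtColor(t["image"],cv2.COLOR_RGB2HSV)
m=((hsv[:,:,1]>20)&(hsv[:,:,0]>35)&(hsv[:,:,0]<95)).astype(np.uint8)
m[:180]=0;m[:,:170]=0;m[260:]=0;m[:,310:]=0
cols=np.arange(190,298); bot=[np.max(np.nonzero(m[:,c])[0])+.5 for c in cols if m[:,c].any()]
p=[onz(t,c,b,.016) for c,b in zip(cols,bot)]
p=np.array(p); k=np.polyfit(p[:,1],p[:,0],1); print("front x=%.4f*y+%.4f"%tuple(k), np.std(p[:,0]-np.polyval(k,p[:,1])))
for side,f in(("L",np.min),("R",np.max)):
    rows=np.arange(215,248); e=[f(np.nonzero(m[q])[0])+(.5 if side=="R" else -.5) for q in rows if m[q].any()]
    q=np.array([onz(t,a,b,.016) for a,b in zip(e,rows)]); kk=np.polyfit(q[:,0],q[:,1],1); print(side,kk,q.mean(0))
# bar
b=(t["image"].max(2)<45).astype(np.uint8); n,l,st,ce=cv2.connectedComponentsWithStats(b)
for i in range(1,n):
    if st[i,4]>25 and 170<ce[i,0]<310 and 120<ce[i,1]<260: print(st[i],ce[i],onz(t,*ce[i],.145)); 
s=d["scene"]
b=(s["image"].max(2)<45).astype(np.uint8); n,l,st,ce=cv2.connectedComponentsWithStats(b)
for i in range(1,n):
    if st[i,4]>10 and 170<ce[i,0]<370 and 120<ce[i,1]<270: print("sc",st[i],ce[i])
E
```

```text
front x=-0.0860*y+0.5188 0.02678340689159691
L [-1.2772513   0.82357676] [0.53254144 0.14338751 0.016     ]
R [ 0.6653774  -0.44702653] [ 0.53912602 -0.08830426  0.016     ]
[193 144  35  19 650] [209.76923077 152.79230769] [0.71063378 0.120447   0.145     ]
[254 187   5  24 118] [256.         198.30508475] [0.60567449 0.00828216 0.145     ]
sc [237 157  18  26 255] [246.        168.5254902]
sc [296 176  43  27 571] [316.68476357 188.62521891]
sc [225 187   7  16  82] [227.80487805 195.25609756]
sc [200 193   4   4  12] [201.5 194.5]
sc [222 202   5   4  16] [223.9375 203.6875]
sc [192 213  55  65 123] [221.56097561 249.71544715]
sc [324 224  13   8  14] [329.85714286 227.42857143]
sc [311 232  12   7  13] [316.46153846 235.23076923]
```

```bash
python3 - <<'E'
import pickle
from h import *
d=pickle.load(open("c0.pkl","rb"));t=d["top"]
g=cv2.cvtColor(t["image"],cv2.COLOR_RGB2GRAY).astype(float)
g=cv2.GaussianBlur(g,(3,3),0)
def edge_rows(cols,r0,r1,z,sgn):
    P=[]
    for c in cols:
        dv=sgn*np.diff(g[r0:r1,c]); i=np.argmax(dv)
        if 0<i<len(dv)-1:
            a,b,e=dv[i-1:i+2]; o=.5*(a-e)/(a-2*b+e) if (a-2*b+e)!=0 else 0
        else:o=0
        P.append(onz(t,c,r0+i+.5+o,z))
    P=np.array(P); 
    for _ in range(4):
        k=np.polyfit(P[:,1],P[:,0],1); e=np.abs(P[:,0]-np.polyval(k,P[:,1])); P=P[e<max(.0015,2*np.median(e))]
    return k,len(P),e.std()
print("front plate",edge_rows(range(185,280),245,257,.016,1))
print("display top",edge_rows(range(197,226),139,149,.095,-1))
print("display bot",edge_rows(range(197,226),157,168,.095,1))
print("housing front",edge_rows(range(182,230),175,186,.095,-1))
def edge_cols(rows,c0,c1,z,sgn):
    P=[]
    for r_ in rows:
        dv=sgn*np.diff(g[r_,c0:c1]); i=np.argmax(dv); P.append(onz(t,c0+i+.5,r_,z))
    P=np.array(P)
    for _ in range(4):
        k=np.polyfit(P[:,0],P[:,1],1); e=np.abs(P[:,1]-np.polyval(k,P[:,0])); P=P[e<max(.0015,2*np.median(e))]
    return k,len(P),P.mean(0)
print("plate L",edge_cols(range(195,245),174,186,.016,-1))
print("plate R",edge_cols(range(195,245),297,310,.016,1))
print("bar L",edge_cols(range(189,209),248,257,.145,-1))
print("bar R",edge_cols(range(189,209),256,264,.145,1))
E
```

```text
front plate (array([-0.04565808,  0.48377535]), 95, np.float64(0.00017280805823172724))
display top (array([-0.05396466,  0.75239146]), 29, np.float64(0.00013541865711029304))
display bot (array([-0.03776953,  0.70070978]), 29, np.float64(0.00012032187301308137))
housing front (array([-0.04983298,  0.65670339]), 48, np.float64(0.00023261523733967144))
plate L (array([0.04774053, 0.1810426 ]), 41, array([0.54757775, 0.20718426, 0.016     ]))
plate R (array([ 0.04155841, -0.13815127]), 49, array([ 0.56715984, -0.11458101,  0.016     ]))
bar L (array([ 0.06777468, -0.0265616 ]), 19, array([0.60573867, 0.01449214, 0.145     ]))
bar R (array([ 0.02772693, -0.0143499 ]), 18, array([0.60748853, 0.0024939 , 0.145     ]))
```

step_arm(
  moves=[
    [[0,0.06,0,3,0,2.2,100],[0,0.12,0,6,0,4.5,100],[0,0.18,0,9,0,6.7,100],[0,0.24,0,12,0,9,100],[0,0.29,0,15,0,11.2,100]],
  ],
)

```text
time_s: 0.57
tcp_pos: [0.3115, -0.4329, 0.2332]
ee_rot: [[0.999, -0.0, -0.043], [0.043, 0.001, 0.999], [-0.0, -1.0, 0.001]]
wrist_force: [1.6, -0.5, -0.3]
gripper_width: 0.998
```

```bash
cat > st.py <<'E'
from station import r
import numpy as np
np.set_printoptions(precision=4,suppress=True)
s=r.sense(); R=s["ee_rot"]; print(s["time_s"],s["tcp_pos"],"yaw",np.degrees(np.arctan2(-R[0,2],R[1,2])),"F",s["wrist_force"],"w",s["gripper_width"],"J",s["joints"]); print(R)
E
python3 st.py
```

```text
0.5667 [ 0.3115 -0.4329  0.2332] yaw 2.4844860026023516 F [ 1.553  -0.4947 -0.3201] w 0.9976400130119539 J [-36.8353  13.1478 -12.4085  -0.0139 -64.4806 -50.6743]
[[ 0.9991 -0.0004 -0.0433]
 [ 0.0433  0.0006  0.9991]
 [-0.0004 -1.      0.0006]]
```

step_arm(
  moves=[
    [[0,0,0,2.2,0,3.1,100],[0,0,0,4.5,0,6.2,100],[0,0,0,6.8,0,9.3,100],[0,0,0,9.1,0,12.4,100],[0,0,0,11.4,0,15.5,100]],
  ],
)

```text
time_s: 0.98
tcp_pos: [0.4182, -0.2726, 0.2335]
ee_rot: [[0.999, -0.0, -0.047], [0.047, 0.0, 0.999], [-0.0, -1.0, 0.0]]
wrist_force: [0.2, -1.0, -0.4]
gripper_width: 1.002
```

step_arm(
  moves=[
    [[0,0,0,2.4,0,3.1,100],[0,0,0,4.8,0,6.2,100],[0,0,0,7.2,0,9.3,100],[0,0,0,9.6,0,12.4,100],[0,0,0,12,0,15.5,100]],
  ],
)

```text
time_s: 1.4
tcp_pos: [0.531, -0.1121, 0.2336]
ee_rot: [[0.999, -0.0, -0.047], [0.047, 0.0, 0.999], [-0.0, -1.0, 0.0]]
wrist_force: [0.0, -1.5, -0.8]
gripper_width: 1.0
```

```bash
python3 st.py
```

```text
1.4 [ 0.531  -0.1121  0.2336] yaw 2.7001519423090095 F [ 0.0084 -1.4773 -0.8392] w 1.000411397739242 J [  5.2046  14.0333 -11.169   -0.0055 -64.8011 -92.5021]
[[ 0.9989 -0.0001 -0.0471]
 [ 0.0471  0.0001  0.9989]
 [-0.0001 -1.      0.0001]]
```

step_arm(
  moves=[
    [[0,0,0,2,0,2.9,100],[0,0,0,4,0,5.7,100],[0,0,0,6,0,8.6,100],[0,0,0,8.1,0,11.4,100],[0,0,0,8.1,0,11.4,100]],
  ],
)

```text
time_s: 1.82
tcp_pos: [0.6087, 0.0081, 0.2323]
ee_rot: [[0.999, 0.001, -0.051], [0.051, 0.0, 0.999], [0.001, -1.0, 0.0]]
wrist_force: [-0.1, -0.3, 0.4]
gripper_width: 0.999
```

```bash
python3 st.py; python3 - <<'E'
from station import optics
import cv2,pickle
d={n:optics.capture(n) for n in ["wrist","top"]}
pickle.dump(d,open("c1.pkl","wb"))
cv2.imwrite("pics/w1.png",cv2.resize(d["wrist"]["image"][:,:,::-1],None,fx=1.5,fy=1.5))
E
```

```text
1.8167 [0.6087 0.0081 0.2323] yaw 2.9459229586205065 F [-0.0565 -0.2986  0.3608] w 0.9994995304987069 J [  15.9788   20.4859   -2.0925   -0.0125  -67.374  -103.0281]
[[ 0.9987  0.0007 -0.0514]
 [ 0.0514  0.0004  0.9987]
 [ 0.0008 -1.      0.0004]]
```

View pics/w1.png

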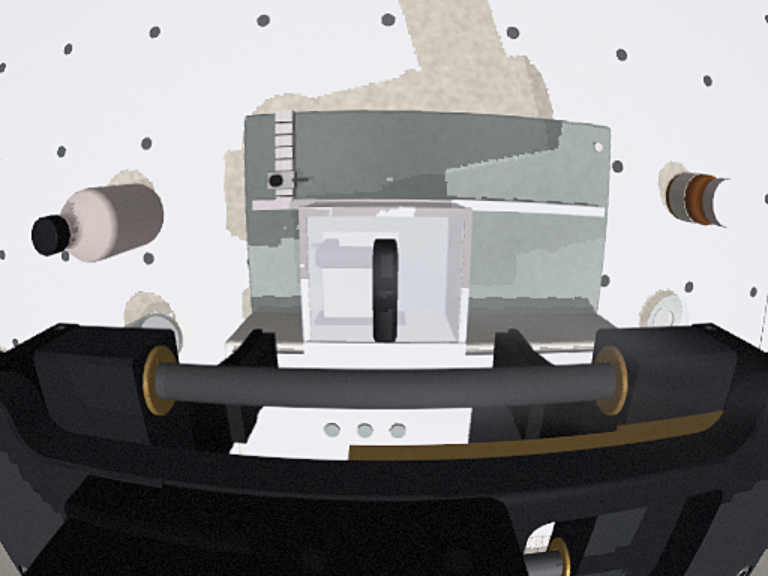

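The wrist view shows the bar at (385,290) between the fingers. The clip is at (281,180), and its dark pointer ends near (312,179). I'll measure both.

```bash
python3 - <<'E'
import pickle
from h import *
d=pickle.load(open("c1.pkl","rb"));w=d["wrist"]
im=w["image"]
cv2.imwrite("pics/clip1.png",cv2.resize(im[70:150,160:260,::-1],None,fx=7,fy=7,interpolation=cv2.INTER_NEAREST))
b=(im.max(2)<60).astype(np.uint8); n,l,st,ce=cv2.connectedComponentsWithStats(b)
for i in range(1,n):
    if st[i,4]>10 and st[i,1]<230: print(st[i],ce[i])
for u,v in((256.5,160),(256.5,226)): print(onz(w,u,v,.145,True))
for v in (165,175,190,205,215):
    row=b[v,240:275]; c=np.nonzero(row)[0]+240; print(v,c.min(),c.max(),onz(w,c.min()-.5,v,.145,True)[:2],onz(w,c.max()+.5,v,.145,True)[:2])
for n_,u,v in(("FL",163.7,77.3),("FR",406.5,86)): print(n_,onz(w,u,v,.016,True))
E
```

```text
[180 117   8   7  52] [183.5 120. ]
[444 120   5  23  31] [445.38709677 130.87096774]
[457 134   6  13  21] [458.61904762 139.61904762]
[ 21 144  26  27 548] [ 33.30839416 156.28832117]
[249 160  16  68 686] [255.68658892 197.73760933]
[    0   216   512   168 59594] [251.89792597 313.74791086]
[0.5738806 0.0059724 0.145    ]
[0.63080125 0.0089125  0.145     ]
165 249 263 [ 5.78321492e-01 -3.14385742e-04] [0.57769302 0.0118704 ]
175 249 264 [5.86618176e-01 6.82127654e-05] [0.58594148 0.01315693]
190 249 263 [0.59928053 0.00064286] [0.59863839 0.01306149]
205 249 263 [0.61227039 0.00122109] [0.61161828 0.01381314]
215 249 263 [0.62115234 0.00161011] [0.62049277 0.01433274]
FL [ 0.49120786 -0.11511618  0.016     ]
FR [0.47830619 0.20046383 0.016     ]
```

View pics/clip1.png

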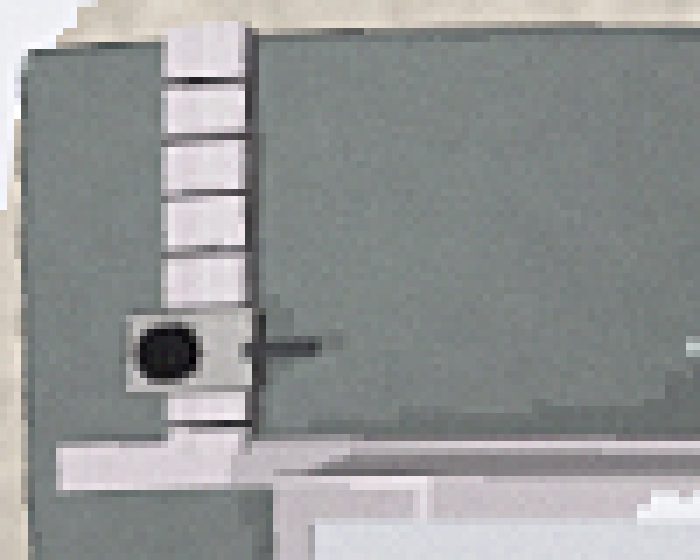

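step_arm(
  moves=[
    [[0,0,0,0,3,0,100],[0,0,0,0,6,0,100],[0,0,0,-0.3,9,0,60],[0,0,0,-0.3,10.8,0,40],[0,0,0,-0.3,10.8,0,0]],
  ],
)

```text
time_s: 2.33
tcp_pos: [0.5989, 0.0018, 0.121]
ee_rot: [[0.999, -0.01, -0.044], [0.044, -0.001, 0.999], [-0.01, -1.0, -0.001]]
wrist_force: [-1.0, 0.3, 0.5]
gripper_width: 0.851
```

step_arm(
  moves=[
    [[0,0,0,0,0,0,0],[0,0,0,0,0,0,0],[0,0,0,0,0,0,0],[0,0,0,0,0,0,0],[0,0,0,0,0,0,0]],
  ],
)

```text
time_s: 2.75
tcp_pos: [0.6035, 0.0036, 0.1269]
ee_rot: [[0.999, 0.002, -0.047], [0.047, 0.001, 0.999], [0.002, -1.0, 0.0]]
wrist_force: [0.5, 0.6, -0.0]
gripper_width: 0.479
```

```bash
python3 st.py
```

```text
2.75 [0.6035 0.0036 0.1269] yaw 2.680675501916846 F [ 0.4748  0.6047 -0.0421] w 0.4792127183228243 J [  15.6986   25.2452  -10.9648    0.0056  -53.6469 -103.0212]
[[ 0.9989  0.0024 -0.0468]
 [ 0.0468  0.0006  0.9989]
 [ 0.0025 -1.      0.0005]]
```

step_arm(
  moves=[
    [[0,0,0,0,0,0.3,0],[0,0,0,0,0,0.4,0],[0,0,0,0,0,0.4,0],[0,0,0,0,0,0.4,0],[0,0,0,0,0,0.4,0]],
  ],
)

```text
time_s: 3.17
tcp_pos: [0.6027, 0.0077, 0.1256]
ee_rot: [[0.999, -0.0, -0.047], [0.047, 0.0, 0.999], [-0.0, -1.0, 0.0]]
wrist_force: [0.8, 1.5, 0.5]
gripper_width: 0.158
```

step_arm(
  moves=[
    [[0,0,0,0,0,0,0],[0,0,0,0,0,0,0],[0,0,0,0,0,0,0],[0,0,0,0,0,0,0],[0,0,0,0,0,0,0]],
  ],
)

```text
time_s: 3.58
tcp_pos: [0.6027, 0.0077, 0.1256]
ee_rot: [[0.999, 0.0, -0.047], [0.047, 0.0, 0.999], [0.0, -1.0, 0.0]]
wrist_force: [-0.9, 2.6, 0.8]
gripper_width: 0.156
```

```bash
python3 st.py
```

```text
3.5833 [0.6027 0.0077 0.1256] yaw 2.6788060209098687 F [-0.8883  2.5955  0.8218] w 0.15599683293940025 J [  16.0996   25.3231  -11.0501   -0.0193  -53.6201 -103.4094]
[[ 0.9989  0.     -0.0467]
 [ 0.0467  0.0003  0.9989]
 [ 0.0001 -1.      0.0003]]
```

step_arm(
  moves=[
    [[0,0,0,0,0,1,0],[0,0,0,0,0,2.5,0],[0,0,0,0,0,4,0],[0,0,0,0,0,5.5,0],[0,0,0,0,0,7,0]],
  ],
)

```text
time_s: 4.0
tcp_pos: [0.5995, 0.079, 0.1256]
ee_rot: [[0.999, 0.0, -0.047], [0.047, -0.0, 0.999], [0.0, -1.0, -0.0]]
wrist_force: [2.1, -1.6, -0.8]
gripper_width: 0.153
```

step_arm(
  moves=[
    [[0,0,0,0,0,1,0],[0,0,0,0,0,2,0],[0,0,0,0,0,2.7,0],[0,0,0,0,0,3.2,0],[0,0,0,0,0,3.6,0]],
  ],
)

```text
time_s: 4.42
tcp_pos: [0.5979, 0.1142, 0.1256]
ee_rot: [[0.999, 0.0, -0.047], [0.047, 0.0, 0.999], [0.0, -1.0, 0.0]]
wrist_force: [1.7, -2.2, -0.5]
gripper_width: 0.156
```

step_arm(
  moves=[
    [[0,0,0,0,0,0.2,0],[0,0,0,0,0,0.4,0],[0,0,0,0,0,0.6,0],[0,0,0,0,0,0.8,0],[0,0,0,0,0,0.9,0]],
  ],
)

```text
time_s: 4.83
tcp_pos: [0.5976, 0.1184, 0.1256]
ee_rot: [[0.999, -0.001, -0.046], [0.046, -0.006, 0.999], [-0.002, -1.0, -0.006]]
wrist_force: [6.3, -18.2, -1.0]
gripper_width: 0.154
```

```bash
python3 st.py
```

```text
4.8333 [0.5976 0.1184 0.1256] yaw 2.6540428836753844 F [  6.3269 -18.1555  -1.0347] w 0.15357082497639896 J [  26.5552   25.9478  -10.1154    0.3447  -54.1637 -114.1038]
[[ 0.9989 -0.0014 -0.0463]
 [ 0.0463 -0.0061  0.9989]
 [-0.0016 -1.     -0.0061]]
```

step_arm(
  moves=[
    [[0,0,0,0,0,-0.2,0],[0,0,0,0,0,-0.4,0],[0,0,0,0,0,-0.4,0],[0,0,0,0,0,-0.4,60],[0,0,0,0,0,-0.4,60]],
  ],
)

```text
time_s: 5.25
tcp_pos: [0.5969, 0.1187, 0.1253]
ee_rot: [[0.999, -0.001, -0.047], [0.047, 0.0, 0.999], [-0.001, -1.0, 0.0]]
wrist_force: [0.1, -0.1, -0.6]
gripper_width: 0.235
```

step_arm(
  moves=[
    [[0,0,0,0,0,0,60],[0,0,0,0,0,0,60],[0,0,0,0,-1,0,60],[0,0,0,0,-4,0,60],[0,0,0,0,-7.5,0,60]],
  ],
)

```text
time_s: 5.67
tcp_pos: [0.5961, 0.1181, 0.1997]
ee_rot: [[0.999, -0.006, -0.047], [0.047, -0.002, 0.999], [-0.006, -1.0, -0.002]]
wrist_force: [1.0, 0.8, 0.6]
gripper_width: 0.567
```

```bash
python3 st.py; python3 - <<'E'
from station import optics
import cv2,pickle
d={n:optics.capture(n) for n in ["wrist","scene"]}
pickle.dump(d,open("c2.pkl","wb"))
cv2.imwrite("pics/w2.png",cv2.resize(d["wrist"]["image"][:,:,::-1],None,fx=1.5,fy=1.5))
cv2.imwrite("pics/s2.png",cv2.resize(d["scene"]["image"][100:280,150:390,::-1],None,fx=3,fy=3))
E
```

```text
5.6667 [0.5961 0.1181 0.1997] yaw 2.6858244448251334 F [1.0197 0.7545 0.569 ] w 0.5672148609176545 J [  26.4381   21.951    -4.7235   -0.0329  -63.6635 -113.7379]
[[ 0.9989 -0.0055 -0.0469]
 [ 0.0468 -0.0022  0.9989]
 [-0.0056 -1.     -0.0019]]
```

View pics/w2.png

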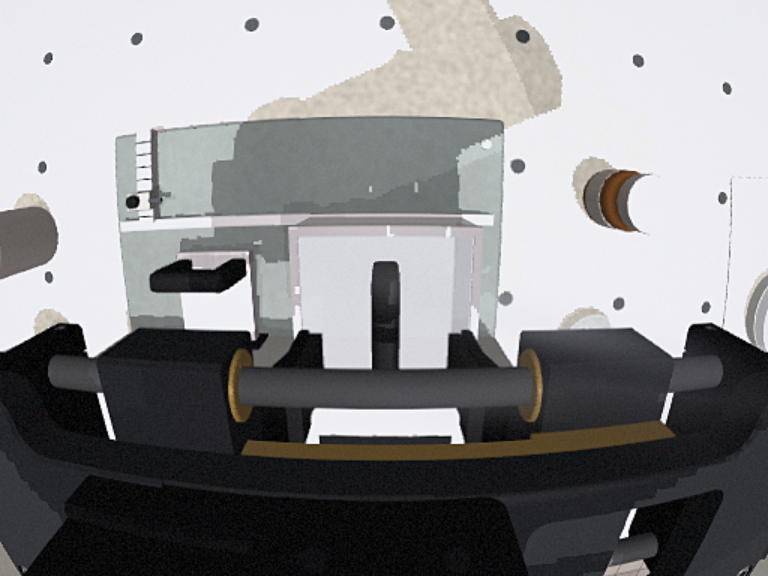

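View pics/s2.png

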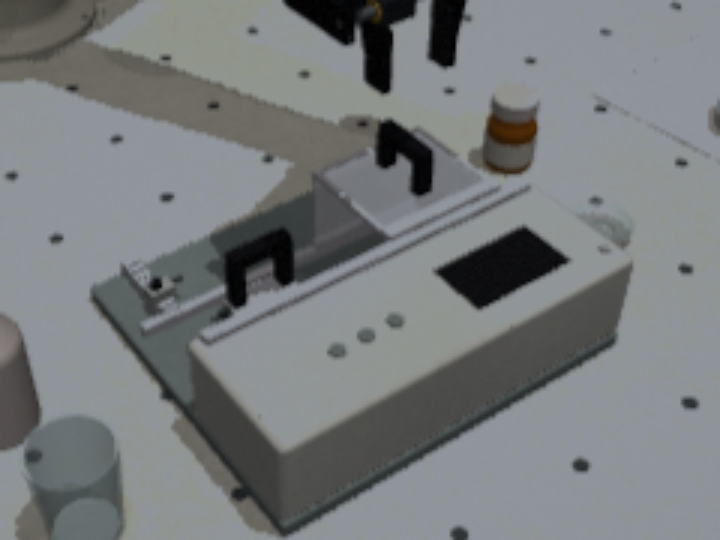

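```bash
python3 - <<'E'
import pickle
from h import *
d=pickle.load(open("c2.pkl","rb"));w=d["wrist"];s=d["scene"]
b=(w["image"].max(2)<60).astype(np.uint8)
cv2.imwrite("pics/hz.png",cv2.resize(w["image"][115:230,75:185,::-1],None,fx=6,fy=5,interpolation=cv2.INTER_NEAREST))
n,l,st,ce=cv2.connectedComponentsWithStats(b)
for i in range(1,n):
    if st[i,4]>20 and st[i,1]<230: print(st[i],ce[i])
for u,v in((101,181),(163,179),(132,181)): print(onz(w,u,v,.092,True))
print("mark",onz(w,108,129.5,.04,True))
d1=pickle.load(open("c1.pkl","rb"));print("mark1",onz(d1["wrist"],205.5,119.2,.04,True))
E
```

```text
[400 128   9  23  27] [402.22222222 139.37037037]
[ 84 131   9   8  59] [ 88.         134.25423729]
[ 100  173   64   22 1065] [130.85915493 184.67323944]
[    0   174   512   210 57633] [235.28155744 313.3944268 ]
[ 305  221  144   75 4419] [380.62570717 266.6598778 ]
[ 0.58858035 -0.03620946  0.092     ]
[0.58428817 0.03053896 0.092     ]
[ 0.58736871 -0.00130768  0.092     ]
mark [ 0.54046489 -0.0540866   0.04      ]
mark1 [ 0.5440334 -0.0546248  0.04     ]
```

View pics/hz.png

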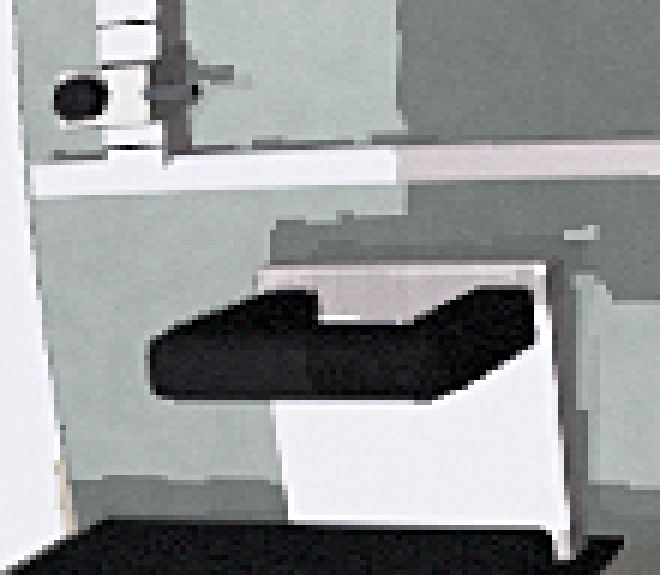

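step_arm(
  moves=[
    [[0,-0.12,0,-0.2,0,-2.5,60],[0,-0.24,0,-0.5,0,-5,60],[0,-0.36,0,-0.7,0,-7.6,60],[0,-0.48,0,-0.9,0,-10.2,60],[0,-0.6,0,-1.1,0,-12.8,60]],
  ],
)

```text
time_s: 6.18
tcp_pos: [0.5924, -0.0108, 0.2012]
ee_rot: [[0.794, 0.001, -0.608], [0.608, 0.0, 0.794], [0.001, -1.0, -0.0]]
wrist_force: [-0.2, 0.3, 0.5]
gripper_width: 0.598
```

step_arm(
  moves=[
    [[0,-0.12,0,0,0,0,60],[0,-0.24,0,0,0,0,60],[0,-0.36,0,0,0,0,60],[0,-0.48,0,0,0,0,60],[0,-0.6,0,0,0,0,60]],
  ],
)

```text
time_s: 6.6
tcp_pos: [0.5925, -0.01, 0.2011]
ee_rot: [[0.313, 0.001, -0.95], [0.95, 0.0, 0.313], [0.0, -1.0, -0.0]]
wrist_force: [-0.4, -0.6, -0.7]
gripper_width: 0.6
```

step_arm(
  moves=[
    [[0,-0.12,0,0,0,0,60],[0,-0.24,0,0,0,0,60],[0,-0.37,0,0,0,0,60],[0,-0.37,0,0,0,0,60],[0,-0.37,0,0,0,0,60]],
  ],
)

```text
time_s: 7.02
tcp_pos: [0.5925, -0.0098, 0.2009]
ee_rot: [[-0.043, 0.0, -0.999], [0.999, 0.0, -0.043], [0.0, -1.0, -0.0]]
wrist_force: [0.2, -0.5, 0.3]
gripper_width: 0.598
```

```bash
python3 st.py; python3 - <<'E'
from station import optics
import cv2,pickle
d={n:optics.capture(n) for n in ["wrist","scene","top"]}
pickle.dump(d,open("c3.pkl","wb"))
cv2.imwrite("pics/w3.png",cv2.resize(d["wrist"]["image"][:,:,::-1],None,fx=1.5,fy=1.5))
E
python3 st.py
```

```text
7.0167 [ 0.5925 -0.0098  0.2009] yaw 92.47626188793357 F [ 0.192  -0.4567  0.337 ] w 0.5983422961940609 J [ 14.6918  20.3029  -7.0783  -0.0054 -62.5963 -12.213 ]
[[-0.0432  0.0004 -0.9991]
 [ 0.9991  0.0002 -0.0432]
 [ 0.0002 -1.     -0.0004]]
7.1667 [ 0.5925 -0.0099  0.2007] yaw 92.52879929648576 F [ 0.4481 -0.6254 -0.9127] w 0.6011050985325648 J [ 14.6879  20.3212  -7.0863  -0.0056 -62.5851 -12.1566]
[[-0.0441  0.0001 -0.999 ]
 [ 0.999   0.0001 -0.0441]
 [ 0.0001 -1.     -0.0001]]
```

View pics/w3.png

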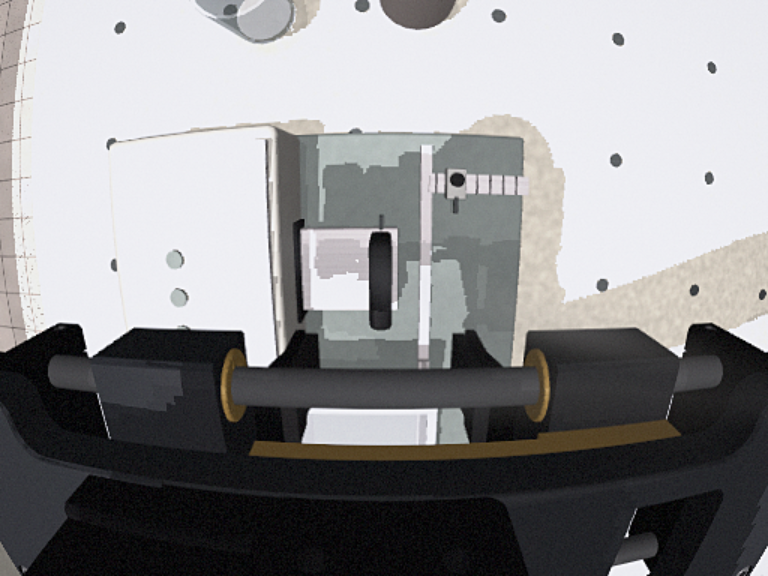

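Good view: slide bar centred at (380,280), its fin at (381,222), pointer tip at (456,213).

```bash
python3 - <<'E'
import pickle
from h import *
d=pickle.load(open("c3.pkl","rb"));w=d["wrist"]
im=w["image"]
cv2.imwrite("pics/w3z.png",cv2.resize(im[100:225,230:330,::-1],None,fx=6,fy=4.8,interpolation=cv2.INTER_NEAREST))
b=(im.max(2)<60).astype(np.uint8)
R=np.array([[np.cos(.0465),-np.sin(.0465)],[np.sin(.0465),np.cos(.0465)]]);O=np.array([.6317,.0502])
f=lambda p:(np.round(p[:2],4),"reader",np.round(R.T@(p[:2]-O),4))
for v in (158,170,185,200,212):
    c=np.nonzero(b[v,235:275])[0]+235; print(v,c.min(),c.max(),f(onz(w,(c.min()+c.max())/2,v,.092,True)))
print("ends",f(onz(w,253.5,154.5,.092,True)),f(onz(w,253.5,219.5,.092,True)))
print("mark",f(onz(w,303.6,141.7,.04,True)))
print("fin",[f(onz(w,254,v,z,True)) for v,z in((146,.085),(146,.045))])
E
```

```text
158 247 259 (array([ 0.5966, -0.0433]), 'reader', array([-0.0394, -0.0918]))
170 246 260 (array([ 0.5962, -0.0326]), 'reader', array([-0.0393, -0.081 ]))
185 246 260 (array([ 0.5956, -0.0189]), 'reader', array([-0.0392, -0.0673]))
200 246 260 (array([ 0.5951, -0.0048]), 'reader', array([-0.0392, -0.0533]))
212 246 260 (array([0.5946, 0.0067]), 'reader', array([-0.0391, -0.0417]))
ends (array([ 0.5963, -0.0465]), 'reader', array([-0.0398, -0.0949])) (array([0.5938, 0.014 ]), 'reader', array([-0.0395, -0.0344]))
mark (array([ 0.5442, -0.0562]), 'reader', array([-0.0924, -0.1022]))
fin [(array([ 0.5962, -0.0533]), 'reader', array([-0.0403, -0.1018])), (array([ 0.5964, -0.0494]), 'reader', array([-0.0399, -0.0978]))]
```

View pics/w3z.png

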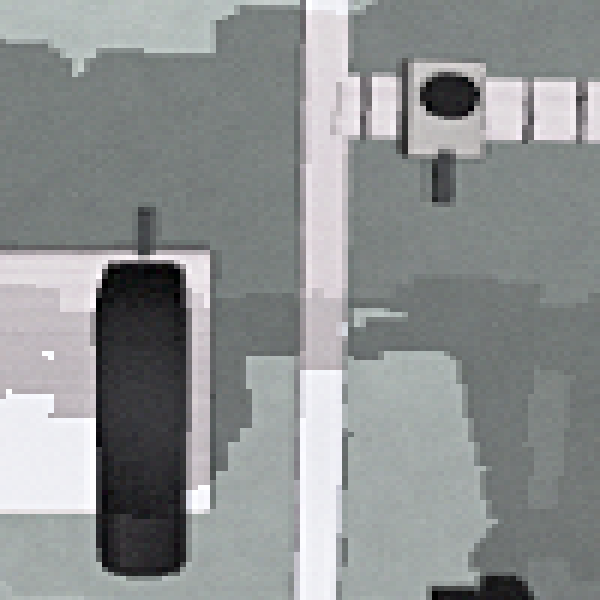

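step_arm(
  moves=[
    [[0,0,0,-0.6,2.5,-0.25,60],[0,0,0,-0.6,5,-0.25,60],[0,0,0,-0.6,7.5,-0.25,60],[0,0,0,-0.6,10,-0.25,60],[0,0,0,-0.6,11.5,-0.25,60]],
  ],
)

```text
time_s: 7.58
tcp_pos: [0.5938, -0.0161, 0.0828]
ee_rot: [[-0.044, -0.004, -0.999], [0.999, -0.0, -0.044], [-0.0, -1.0, 0.004]]
wrist_force: [-1.4, -0.7, -0.5]
gripper_width: 0.599
```

step_arm(
  moves=[
    [[0,0,0,0,1,0,60],[0,0,0,0,1.4,0,40],[0,0,0,0,1.4,0,0],[0,0,0,0,1.4,0,0],[0,0,0,0,1.4,0,0]],
  ],
)

```text
time_s: 8.0
tcp_pos: [0.5963, -0.0156, 0.0729]
ee_rot: [[-0.046, 0.003, -0.999], [0.999, 0.0, -0.046], [0.0, -1.0, -0.003]]
wrist_force: [0.5, -0.2, -0.1]
gripper_width: 0.378
```

step_arm(
  moves=[
    [[0,0,0,0,0,0,0],[0,0,0,0,0,0,0],[0,0,0,0,0,0,0],[0,0,0,0,0,0,0],[0,0,0,0,0,0,0]],
  ],
)

```text
time_s: 8.42
tcp_pos: [0.5959, -0.0157, 0.0723]
ee_rot: [[-0.046, 0.002, -0.999], [0.999, 0.0, -0.046], [0.0, -1.0, -0.002]]
wrist_force: [0.1, 0.6, 2.7]
gripper_width: 0.159
```

```bash
python3 st.py
```

```text
8.4167 [ 0.5959 -0.0157  0.0723] yaw 92.65019699020921 F [0.0859 0.5632 2.7228] w 0.1587075487806963 J [ 14.0437  28.2967 -15.1949   0.0206 -46.4211 -11.4077]
[[-0.0462  0.0015 -0.9989]
 [ 0.9989  0.0001 -0.0462]
 [ 0.     -1.     -0.0015]]
```

step_arm(
  moves=[
    [[0,0,0,0,0,0,0],[0,0,0,0,0,0.4,0],[0,0,0,0,0,1,0],[0,0,0,0,0,1.7,0],[0,0,0,0,0,2.4,0]],
  ],
)

```text
time_s: 8.83
tcp_pos: [0.5748, -0.0166, 0.0723]
ee_rot: [[-0.047, 0.009, -0.999], [0.999, 0.001, -0.047], [0.0, -1.0, -0.009]]
wrist_force: [8.5, -2.7, -3.9]
gripper_width: 0.156
```

step_arm(
  moves=[
    [[0,0,0,0,0,0.7,0],[0,0,0,0,0,1.4,0],[0,0,0,0,0,2,0],[0,0,0,0,0,2.4,0],[0,0,0,0,0,2.6,0]],
  ],
)

```text
time_s: 9.25
tcp_pos: [0.5497, -0.0178, 0.0723]
ee_rot: [[-0.047, 0.011, -0.999], [0.999, 0.001, -0.047], [0.001, -1.0, -0.011]]
wrist_force: [11.0, -3.7, -6.3]
gripper_width: 0.154
```

step_arm(
  moves=[
    [[0,0,0,0,0,0,0],[0,0,0,0,0,0,0],[0,0,0,0,0,0,0],[0,0,0,0,0,0,0],[0,0,0,0,0,0,0]],
  ],
)

```text
time_s: 9.67
tcp_pos: [0.55, -0.0177, 0.0723]
ee_rot: [[-0.047, 0.01, -0.999], [0.999, 0.001, -0.047], [0.001, -1.0, -0.01]]
wrist_force: [10.1, -3.4, -5.3]
gripper_width: 0.153
```

```bash
python3 st.py; python3 - <<'E'
from station import optics
import cv2,pickle
d={n:optics.capture(n) for n in ["wrist","scene","top"]}
pickle.dump(d,open("c4.pkl","wb"))
cv2.imwrite("pics/w4.png",cv2.resize(d["wrist"]["image"][:,:,::-1],None,fx=1.5,fy=1.5))
cv2.imwrite("pics/w4z.png",cv2.resize(d["wrist"]["image"][60:240,180:330,::-1],None,fx=5,fy=3.3,interpolation=cv2.INTER_NEAREST))
cv2.imwrite("pics/s4.png",cv2.resize(d["scene"]["image"][100:280,150:390,::-1],None,fx=3,fy=3))
E
```

```text
9.6667 [ 0.55   -0.0177  0.0723] yaw 92.6979721336981 F [10.0998 -3.395  -5.2535] w 0.15316346552910434 J [ 15.0886  24.4858 -22.2695   0.1457 -42.6593 -12.497 ]
[[-0.0471  0.0103 -0.9988]
 [ 0.9989  0.001  -0.0471]
 [ 0.0005 -0.9999 -0.0103]]
```

View pics/w4.png

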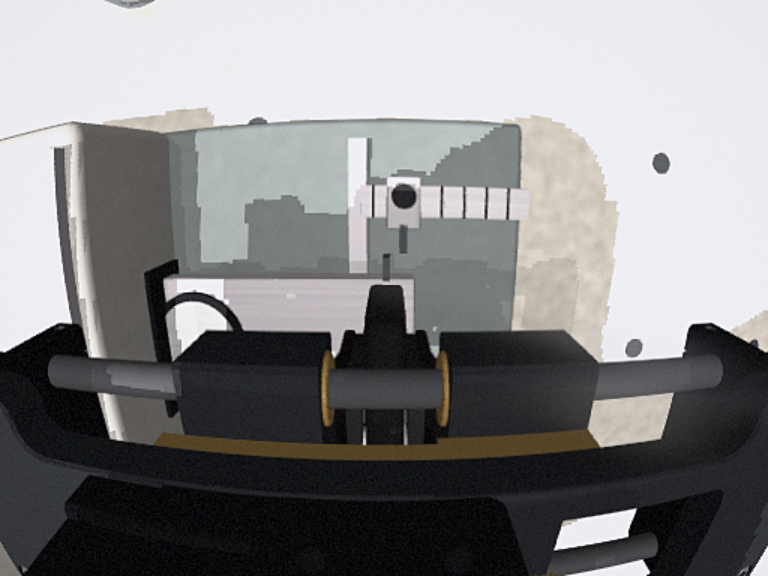

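View pics/w4z.png

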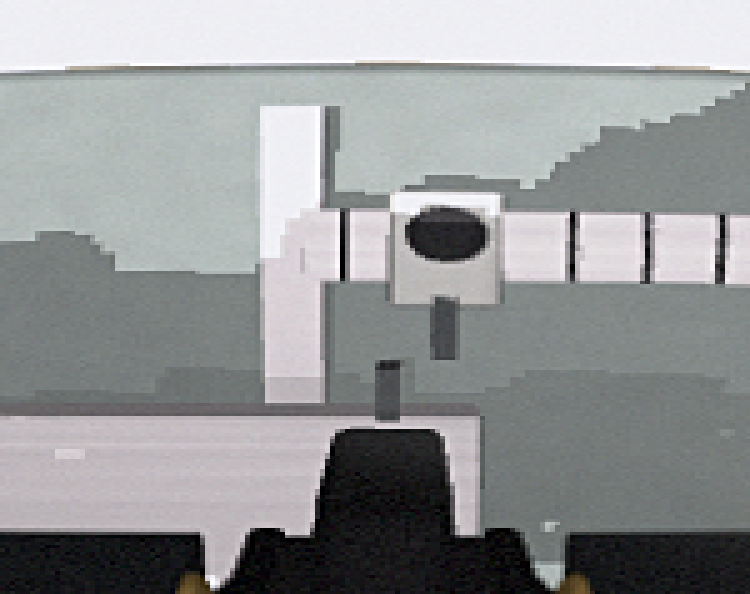

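View pics/s4.png

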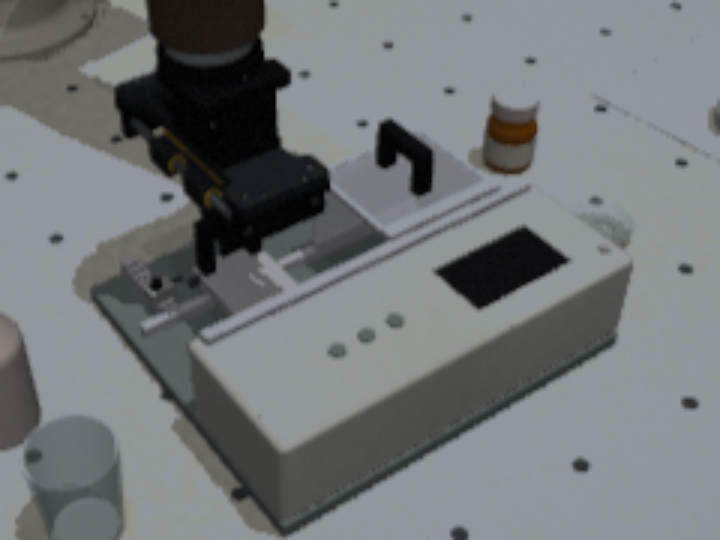

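The fin (u≈257) is still about 11 px short of the pointer (u≈268.5). The scene view shows the guard open and the bystanders unmoved.

```bash
cat > gap.py <<'E'
from h import *
R=np.array([[np.cos(.0467),-np.sin(.0467)],[np.sin(.0467),np.cos(.0467)]]);O=np.array([.6317,.0502])
def f(p): return np.round(1000*(R.T@(p[:2]-O)),1)
def gap(w,fin,mk):
    M=f(onz(w,*mk,.04,True)); print("mark",M)
    for z in(.04,.05,.06,.08,.09): F=f(onz(w,*fin,z,True)); print("fin z",z,F,"gap",M-F)
E
python3 - <<'E'
import pickle
from gap import *
d=pickle.load(open("c4.pkl","rb"));w=d["wrist"]
gap(w,(257.1,60+362/3.3),(268.5,60+358/3.3))
w=pickle.load(open("c3.pkl","rb"))["wrist"]; gap(w,(253.9,143),(303.5,141.8))
E
```

```text
mark [ -92.4 -101.8]
fin z 0.04 [ -85.2 -101. ] gap [-7.2 -0.8]
fin z 0.05 [ -85.3 -102.8] gap [-7.1  1. ]
fin z 0.06 [ -85.4 -104.6] gap [-7.   2.8]
fin z 0.08 [ -85.5 -108.2] gap [-6.9  6.4]
fin z 0.09 [ -85.6 -110. ] gap [-6.8  8.2]
mark [ -92.3 -102.1]
fin z 0.04 [ -39.8 -100.5] gap [-52.5  -1.6]
fin z 0.05 [ -39.9 -101.4] gap [-52.4  -0.7]
fin z 0.06 [ -40.  -102.3] gap [-52.3   0.2]
fin z 0.08 [ -40.2 -104.1] gap [-52.1   2. ]
fin z 0.09 [ -40.2 -104.9] gap [-52.1   2.8]
```

step_arm(
  moves=[
    [[0,0,0,0,0,0.3,0],[0,0,0,0,0,0.6,0],[0,0,0,0,0,0.75,0],[0,0,0,0,0,0.75,0],[0,0,0,0,0,0.75,0]],
  ],
)

```text
time_s: 10.23
tcp_pos: [0.5428, -0.018, 0.0723]
ee_rot: [[-0.047, 0.011, -0.999], [0.999, 0.001, -0.047], [0.001, -1.0, -0.011]]
wrist_force: [10.3, -2.5, -6.0]
gripper_width: 0.154
```

step_arm(
  moves=[
    [[0,0,0,0,0,0,0],[0,0,0,0,0,0,0],[0,0,0,0,0,0,0],[0,0,0,0,0,0,0],[0,0,0,0,0,0,0]],
  ],
)

```text
time_s: 10.65
tcp_pos: [0.5429, -0.0181, 0.0723]
ee_rot: [[-0.047, 0.011, -0.999], [0.999, 0.001, -0.047], [0.001, -1.0, -0.011]]
wrist_force: [9.9, -3.1, -5.2]
gripper_width: 0.15
```

```bash
python3 st.py; python3 - <<'E'
from station import optics
import cv2,pickle
d={n:optics.capture(n) for n in ["wrist","scene","top"]}
pickle.dump(d,open("c5.pkl","wb"))
cv2.imwrite("pics/w5z.png",cv2.resize(d["wrist"]["image"][110:210,200:330,::-1],None,fx=6,fy=6,interpolation=cv2.INTER_NEAREST))
cv2.imwrite("pics/t5.png",cv2.resize(d["top"]["image"][100:280,110:390,::-1],None,fx=2.8,fy=2.8))
E
```

```text
10.65 [ 0.5429 -0.0181  0.0723] yaw 92.7020998236323 F [ 9.9084 -3.1238 -5.2283] w 0.15048852139551747 J [ 15.2627  23.9093 -23.3102   0.1617 -42.1509 -12.6797]
[[-0.0471  0.0111 -0.9988]
 [ 0.9989  0.0011 -0.0471]
 [ 0.0005 -0.9999 -0.0111]]
```

View pics/w5z.png

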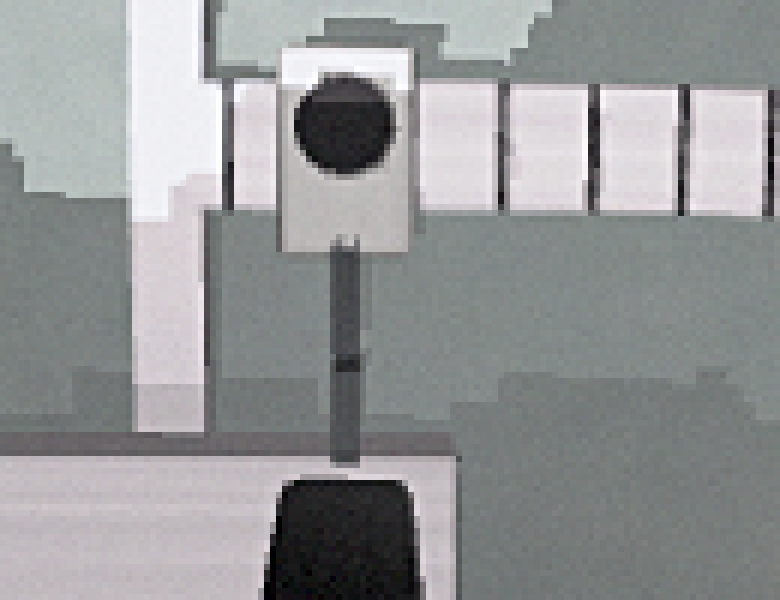

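View pics/t5.png

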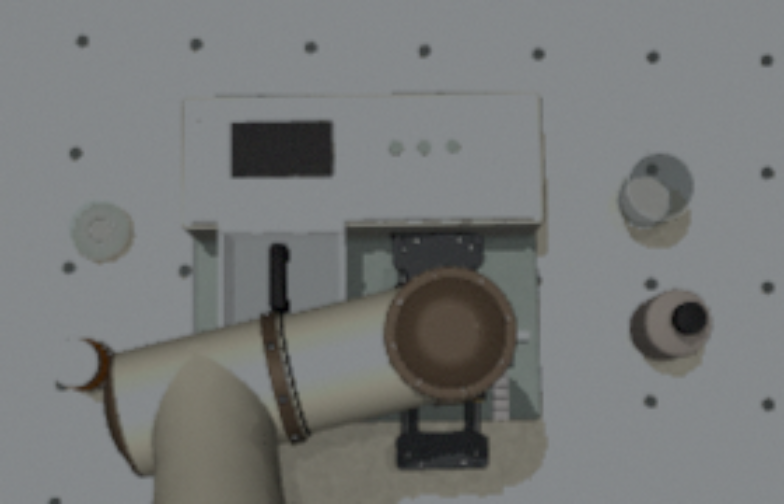

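```bash
python3 - <<'E'
import pickle
from gap import *
d=pickle.load(open("c5.pkl","rb"));w=d["wrist"]
gap(w,(257.2,110+362/6),(257.0,110+354/6))
for k,n in(("c0.pkl",0),("c3.pkl",3),("c5.pkl",5)):
    t=pickle.load(open(k,"rb"))["top"]; b=(t["image"].max(2)<45).astype(np.uint8); N,l,st,ce=cv2.connectedComponentsWithStats(b)
    for i in range(1,N):
        if 60<st[i,4]<180 and 195<ce[i,0]<262 and 180<ce[i,1]<210: print(k,st[i],ce[i],f(onz(t,*ce[i],.145)))
w=pickle.load(open("c2.pkl","rb"))["wrist"]; print("guard bar after release (wrist)",f(onz(w,256.5,190,.145,True)))
E
```

```text
mark [ -92.3 -101.4]
fin z 0.04 [ -92.4 -100.6] gap [ 0.1 -0.8]
fin z 0.05 [ -92.5 -102.4] gap [0.2 1. ]
fin z 0.06 [ -92.5 -104.2] gap [0.2 2.8]
fin z 0.08 [ -92.7 -107.9] gap [0.4 6.5]
fin z 0.09 [ -92.8 -109.7] gap [0.5 8.3]
c0.pkl [254 187   5  24 118] [256.         198.30508475] [-28.  -40.7]
c5.pkl [204 187   9  30 145] [209.08275862 200.53793103] [-31.2  68.9]
guard bar after release (wrist) [-50.8  69. ]
```

```bash
python3 -c "
from station import r
print(r.finish_job())"; python3 st.py | head -1
```

```text
the job is handed in; nothing more can be done
None
the job is handed in; nothing more can be done
```

I slid the guard open to its end stop and let go of it. Then I pulled the dish slide out by its handle to the clip's pointer, and handed the job in at about 11 s with the gripper still holding it there.

- **Guard:** It started about 19 mm ajar and moved about 110 mm. At the stop the force rose to about 18 N. After I let go, the wrist and top views agreed within 0.1 mm that it stayed there.
- **Slide:** It is about 52.5 mm out, inside the 42–70 mm range you gave. In the last wrist picture its fin lined up with the pointer to about 0.1–0.5 mm, depending on the fin's height, which I estimated. The camera calibration is only good to about 2 mm, but both are seen side by side in the same picture, so most of that error cancels. The gripper was still closed on the bar, holding about 10 N against the spring.
- **Bystanders:** In the last top view the beaker, reagent bottle and dish stood where they started. The arm partly hid the jar there; in a scene picture taken just before the final 7 mm of pull, it stood upright in its place.

No check failed. Measurements of the reader's position from different views differed by 2–4 mm, so I set the final position from the fin and pointer rather than from those.

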